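# Open the stuck jar in the opener stand

### The job

The red cap of the blue jar is stuck. Stand the jar upright, cap on, fully down in the grey opener stand and let go of it; then take it by the cap, break the cap loose with a hard anticlockwise twist and spin it on until it comes off. Lay the cap flat on the round cork mat, open side down, leaving the jar standing in the stand and the other things where they are.

Things in the scene. Friction and masses are not known exactly. Their poses are not given: they have to be found in the camera images.
- jar_center (a point): Loose blue glazed jar, upright, square body 60 x 60 x 70 mm high, white panel on two sides; this point is the body's centre, 35 mm above the underside. z up, x and y square to its flat sides. With cap it is 104 mm high, about 0.4 kg; lift it by cap or body. Under the cap a round neck, 36 mm across, rises to 99 mm. On the bare worktop the jar would turn with its cap.
- cap_center (a point): Red round ribbed cap with a white top disc on the jar, 57 mm across, 30 mm high, 50 g; this point is its centre, 15 mm above its lower rim. z up, x as the jar's x when closed. On the jar it spans 74 to 104 mm above the jar's underside; keep fingertips above 74 mm there (the body is wider below).
- cap_top (a point): How the cap works (point at the centre of its top): a lug cap. No clockwise motion from closed, but a few degrees of play. Anticlockwise seen from above it is stuck, needing about 0.4 N m in the first 25 degrees, then turns easily without rising. Held down until turned 45 degrees against the jar; lifts straight off between 55 and 115 degrees; stop at about 125 degrees.
- stand_floor (a point): Grey opener stand, fixed, 100 x 100 mm, 38 mm high, with a square recess 68 x 68 mm with sloped lips that keeps the jar from turning (it still rocks some 6 degrees either way); this point is the centre of the recess floor, 6 mm above the worktop, 32 mm below the top. x and y square to the recess walls; the jar fits in any of its four square positions.
- mat_top (a point): Round cork mat, 130 mm across and 5 mm thick, fixed flat on the worktop; this point is the centre of its top.
- striped_cup: Small striped cup, 65 x 88 x 50 mm, a bystander; origin at the centre of its underside.
- tin: White and green food tin, 58 mm across, 72 mm high, a bystander; origin at the centre of its underside.
- red_shaker: Small shaker jar with red top, 46 mm across, 96 mm high, a bystander; origin at the centre of its underside.
Not all that is in view belongs to the job. What is meant by the part that bears cap_center is not yellow, and is the larger of those in its own colour.

How it is judged (in metres and radians):
On the way, in this order (a step that is already met when the one before it is completed fails the run):
1. the jar stands fully down in the stand with its cap on, let go (horizontal distance between jar_center and stand_floor below 0.01 m and z of jar_center in the frame of stand_floor below 0.04 m and angle between jar_center's own z axis and vertical below 0.1 rad and z of cap_center in the frame of jar_center below 0.06 m and distance between cap_center and jar_center below 0.061 m and contact force between the fingers and anything else below 0.2 N), for 0.2 s.
2. the cap has been broken loose: turned by more than 34 degrees on the jar, which stays in the stand (horizontal distance between jar_center and stand_floor below 0.01 m and z of jar_center in the frame of stand_floor below 0.04 m and angle between jar_center's own z axis and vertical below 0.1 rad and z of cap_center in the frame of jar_center below 0.06 m and distance between cap_center and jar_center below 0.061 m and angle between the x axis of cap_center and the x axis of jar_center, either way round above 0.6 rad), for 0.05 s.
At the end, for the whole second after the job is handed in: The jar stands in the stand (centre within 10 mm of the recess's centre, down to within 5 mm of its floor, tilted less than 0.10 rad) and the cap lies flat on the cork mat, open side down (centre within 45 mm of the mat's centre, tilted less than 0.12 rad, its rim within 4 mm of the mat) (horizontal distance between jar_center and stand_floor below 0.01 m and z of jar_center in the frame of stand_floor below 0.04 m and angle between jar_center's own z axis and vertical below 0.1 rad and horizontal distance between cap_center and mat_top below 0.045 m and z of cap_center in the frame of mat_top between 0.01 and 0.019 m and angle between cap_center's own z axis and vertical below 0.12 rad); the robot touches nothing.
It fails at once if a bystander is pushed more than 30 mm from its place (distance of any of striped_cup, tin, red_shaker from where it was at the start of the episode above 0.03 m).
It fails at once if the jar is tipped by more than 0.6 rad (angle between jar_center's own z axis and vertical above 0.6 rad).
It also fails if it takes over 58 s, if anything falls off the work surface, if the arm or the gripper's body presses on something with over 40 N, if the wrist force passes 120 N, or if a joint passes its speed limit or range.

### The arm

A 6-joint arm with a two-finger parallel gripper is mounted at the origin on a cart in front of the work surface, level with it; the furniture and walls round the work are solid. World frame = base frame: x ahead of the robot, y to its left, z up, the work surface at z = 0. Lengths are in m, angles in degrees, forces in N, time in s.
With the tool pointing down it reaches from about 0.25 to 0.725 m from the base axis. Payload 9.7 kg.
Tool frame: the origin (TCP) lies at the centre of the arm's flange, where the gripper is bolted on; the fingertips stand 173 mm ahead of it and the grasp point (between the pads) lies 155 mm ahead of it; z points along the fingers, y is the line along which they close (so a half turn about z gives the same grasp; the last joint's range is limited). The gripper opens to 85 mm and grips with 20 to 120 N. Pads are 22 mm wide; open, the fingers measure 114 mm over their backs; the gripper's body (76 mm by 85 mm) begins 54 mm behind the grasp point. The pads swing forward as they close: fully open they stand 13 mm farther back than shut.
Start: joints at [69.844, 4.979, 10.078, 95.1, 0, 90], TCP at [0.19, 0.516, 0.405] pointing down, gripper open.
Joint ranges: [-179.16, 179.16], [-48.56, 103.87], [-65.8, 70.77], [-126.05, 130.52], [-82.76, 87.17], [-180, 180]. Speed limits (degrees/s): [127.2, 127.2, 147.25, 180, 180, 180].

### API

Orientations are given as [roll, pitch, yaw] about the fixed x, y, z axes, in that order (R = Rz(yaw) Ry(pitch) Rx(roll)).
In Python, from workcell import monitor, camera, get_calibration, bot gives the robot as it stands.
- The arm moves only by the tool carry_out, never from a script. Its argument "targets" is text: rows parted by semicolons, each of 7 numbers parted by spaces: the shift along the tool's x, y, z in units of 0.04 m (1.0 is 0.04 m), then the turn, a rotation vector about the tool's x, y, z in units of 0.1 rad (1.0 is 0.1 rad), then the opening, from -1 (shut) to 1 (fully open), so that 0 is half open. A call has exactly 8 rows; each row shifts and turns the commanded pose from where the row before left it, along the tool's axes as they then stand; what a row does not reach is not made up. A row lasts 1/12 s, in which the tool goes at most 41.7 mm and 7.16 degrees, less where a joint would pass 70% of its speed; a pose out of reach is approached as far as the arm can. A call with a number of a shift or a turn outside -1 to 1 is refused whole. A call with a gripper value outside its range is refused whole. The fingers move at their own pace and stop on an object; "newtons" is the grip in N (left out, the last holds). Time passes only in rows, so rows that do not move let the fingers close, or fill a call up. It gives the time, the measured TCP pose, the force, the opening and the grip force at its end, in the units of the state.
- monitor.get_obs(): the state, without advancing time (a new reading comes with each control period).
- camera(name): name is "side" or "top" or "wrist"; returns the picture (480x640x3 uint8, red, green, blue); there is no depth.
- get_calibration(name): a dict with "fx", "fy", "cx", "cy" (pixels), "view" (4x4, takes a point from world to camera coordinates). Camera axes: x right, y down, z forward; pixel columns grow to the right and rows downward; lengths in m; the calibration is good to about 2 mm. A picture is of the moment at which its call begins: read the wrist's pose just before it. get_calibration takes no time and is no camera call; for the wrist camera it gives the pose at the moment of the call.
- bot.job_done(): hands the job in; it is judged then, once.
The state is a dict: "time": time; "q": joint angles; "qd": joint speeds; "joint_efforts": joint torques, N m; "ee_pos": TCP position; "tcp_rot": TCP orientation; "wrist_force": force on the tool from outside, world axes, zero at the start; "torque": the same for the moment, N m; "opening": finger opening in m; "grasp_force": force on a finger pad.
Only numpy, scipy, OpenCV 4.12 (cv2) and the standard library are available. Lean on these libraries where they do the work, as an engineer would, in place of code of your own. Each camera call takes 0.05 s, during which the arm holds its last target. There are 200 camera calls.

## Working session

There is one attempt and no reset: what is moved stays moved. The work goes in short steps, Python scripts to look and compute and a tool call to move; the robot and the scene stay as the last step left them, time stands still between calls to the robot, and variables do not carry over. Pictures are saved under pics/ and viewed, at most 10 in all, crops included, and the job is handed in when it is done.

Besides the shell and the picture viewer there is one more tool, called after "Call:" as a command line: name --argument value ..., lists and objects as JSON in quotes. carry_out: Moves the arm, as the interface text tells. Shifts and turns lie within -1 to 1; 1 stands for 0.04 m of shift or 0.1 rad of turn. Its arguments: {"type":"object","properties":{"targets":{"type":"string"},"newtons":{"type":"number"}},"required":["targets"]}

```bash
mkdir -p pics; python3 - <<'E'
from workcell import monitor,camera,get_calibration
import cv2,numpy as np
for n in ("top","side"):
    cv2.imwrite(f"pics/{n}0.png",camera(n)[:,:,::-1])
    c=get_calibration(n);print(n,c["fx"],c["fy"],c["cx"],c["cy"]);print(np.round(c["view"],4).tolist())
o=monitor.get_obs();print({k:np.round(v,3).tolist() for k,v in o.items()})
E
```

```text
top 539.8647882437672 539.8647882437672 317.9519930876111 237.74082558115393
[[-0.0148, -0.9997, -0.0193, 0.2342], [-0.9934, 0.0169, -0.1131, 0.6069], [0.1134, 0.0175, -0.9934, 1.0513], [0.0, 0.0, 0.0, 1.0]]
side 488.78525210183915 488.78525210183915 313.17129269681055 243.97042319404449
[[-0.8968, -0.4422, -0.0104, 0.6647], [-0.1918, 0.4099, -0.8917, 0.1295], [0.3986, -0.7977, -0.4525, 0.8178], [0.0, 0.0, 0.0, 1.0]]
{'time': 0.1, 'q': [69.845, 5.008, 10.04, 95.1, 0.001, 89.999], 'qd': [-0.032, 0.013, 0.131, 0.001, 0.105, 0.064], 'joint_efforts': [-0.001, -52.156, 46.565, 0.016, -0.0, 0.0], 'ee_pos': [0.19, 0.516, 0.404], 'tcp_rot': [-179.933, -0.001, 159.846], 'wrist_force': [0.541, -0.278, 0.609], 'torque': [-0.018, 0.029, 0.005], 'grasp_force': 0.0, 'opening': 0.085}
```

View pics/top0.png

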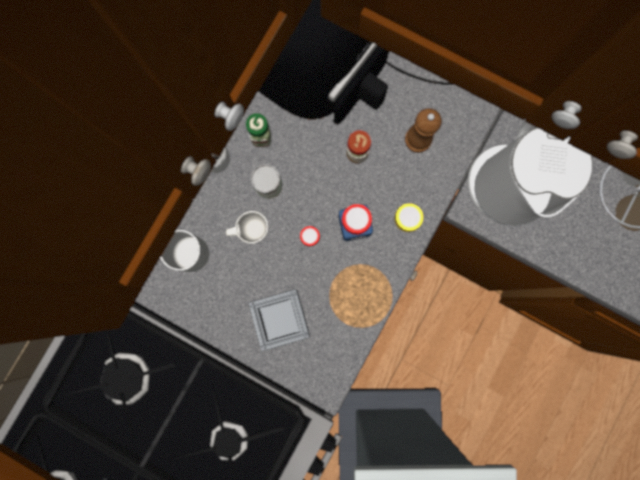

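View pics/side0.png

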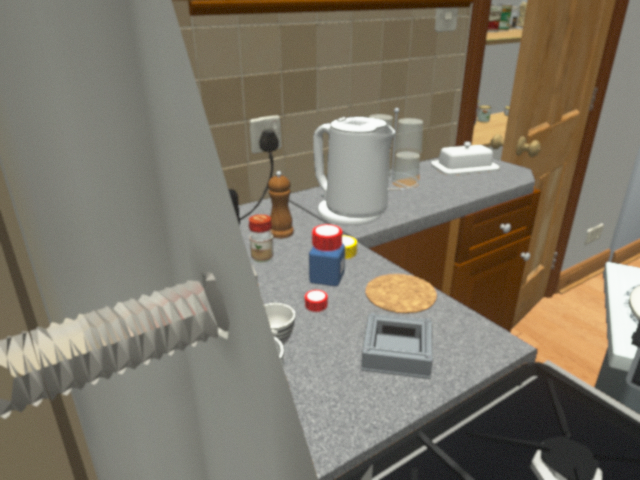

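The top view shows the jar with its red cap at (357,219), the small red cap at (310,236), the yellow cap at (410,217), the stand at (279,320) and the mat at (360,296). The shaker is at (358,143), the tin at (266,180) and the cup at (250,227). I'll enlarge this area.

```bash
cat > h.py <<'E'
import numpy as np
from workcell import monitor,camera,get_calibration
def ray(c,u,v,z):
    V=np.array(c["view"]);R=V[:3,:3];o=-R.T@V[:3,3]
    d=R.T@np.array([(u-c["cx"])/c["fx"],(v-c["cy"])/c["fy"],1]);return o+d*(z-o[2])/d[2]
def proj(c,p):
    V=np.array(c["view"]);q=V[:3,:3]@p+V[:3,3];return np.round([c["fx"]*q[0]/q[2]+c["cx"],c["fy"]*q[1]/q[2]+c["cy"]],1)
E
python3 - <<'E'
import cv2
from h import *
im=cv2.imread("pics/top0.png")
cv2.imwrite("pics/crop.png",cv2.resize(im[195:355,240:425],None,fx=4,fy=3.75*4/3.75,interpolation=cv2.INTER_CUBIC)[:600])
c=get_calibration("top")
for n,u,v,z in (("cap",357,219,.104),("stand",279,320,.038),("mat",360.5,296,.005),("small",310,236,.02),("yellow",410,217,.03),("shaker",359,141,.096),("tin",266,180,.072),("cup",253,228,.05)): print(n,ray(c,u,v,z).round(4))
E
```

```text
cap [0.6373 0.1489 0.104 ]
stand [0.4477 0.3042 0.038 ]
mat [0.4927 0.1398 0.005 ]
small [0.6163 0.2411 0.02  ]
yellow [0.6505 0.0372 0.03  ]
shaker [0.7914 0.141  0.096 ]
tin [0.7232 0.325  0.072 ]
cup [0.6308 0.3539 0.05  ]
```

View pics/crop.png

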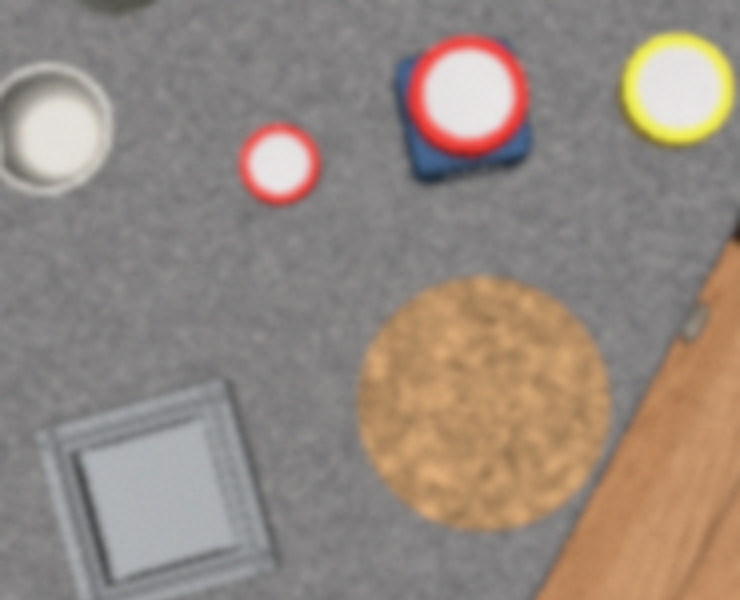

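The crop puts the cap top at full-frame (357.1,218.8), the mat centre at (361.2,295.8), and the stand's top corners at (251.3,303.8), (295.5,291.3) and (308.8,336.3). The jar edges run about parallel to the stand's. The straight line to the jar passes over the stand, so I'll stop there to look.

Call:
carry_out --targets "-.853 -.298 0 0 0 0 1;-.853 -.298 0 0 0 0 1;-.853 -.298 0 0 0 0 1;-.853 -.298 0 0 0 0 1;-.853 -.298 0 0 0 0 1;-.853 -.298 0 0 0 0 1;-.853 -.298 0 0 0 0 1;0 0 0 0 0 0 1" --newtons 60

```text
time: 0.77
ee_pos: [0.3884, 0.3524, 0.4042]
tcp_rot: [-179.9, 0.1, 159.6]
wrist_force: [0.3, 0.3, 1.0]
opening: 0.0855
grasp_force: 0.0
```

```bash
python3 - <<'E'
import cv2
from h import *
c=get_calibration("wrist"); im=camera("wrist")
cv2.imwrite("pics/w1.png",im[:,:,::-1])
import pickle;pickle.dump(c,open("w1.pkl","wb"))
for p in ([.4477,.3042,.038],[.6373,.1489,.104]): print(proj(c,np.array(p)))
o=monitor.get_obs();print(o["time"],o["ee_pos"],o["tcp_rot"],o["q"])
E
```

```text
[299.1 279.4]
[221.3 515.2]
0.8167 [0.38694841 0.35377107 0.40418105] [-1.79946770e+02 -5.79234694e-03  1.59592287e+02] [ 4.24394702e+01  1.45539036e+00  6.33689174e+00  9.49315081e+01
 -1.91381342e-02  6.28471886e+01]
```

View pics/w1.png

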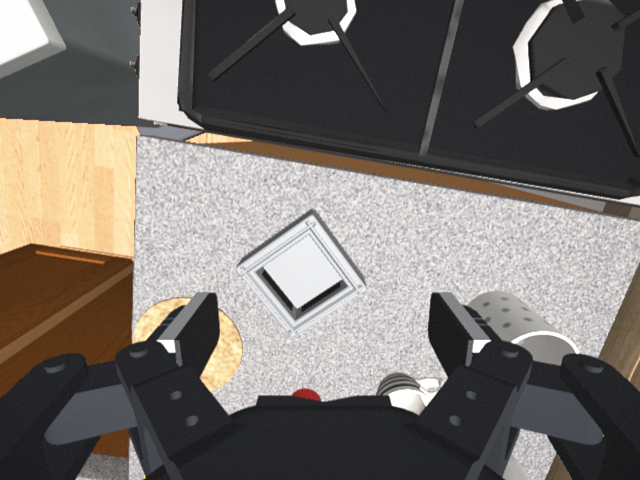

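The wrist view shows the stand's outer corners at (313,210), (238,268), (293,333) and (366,287), with the mat at the left behind a finger. Next I work out the stand pose and go on to the jar.

```bash
python3 - <<'E'
import pickle
from h import *
c=pickle.load(open("w1.pkl","rb"))
for nm,cc,pts in (("wrist",c,[(313,210),(238,268),(293,333),(366,287)]),("top",get_calibration("top"),[(251.3,303.8),(295.5,291.3),(308.8,336.3)])):
    P=[ray(cc,u,v,.038)[:2] for u,v in pts]
    print(nm,np.round(P,4).tolist(),np.mean(P,0).round(4), (P[0]+P[2])/2)
    for i in range(len(P)-1):
        d=P[i+1]-P[i];print(np.hypot(*d).round(4),np.degrees(np.arctan2(d[1],d[0])).round(1))
t=get_calibration("top")
print(ray(t,357.1,218.75,.104),ray(t,361.2,295.75,.005))
P=[ray(t,240+u/4,195+v/4,0.0)[:2] for u,v in((430,178),(522,152))];d=P[1]-P[0];print(np.degrees(np.arctan2(d[1],d[0])))
E
```

```text
wrist [[0.3851, 0.3432], [0.4146, 0.2506], [0.503, 0.2754], [0.4796, 0.3657]] [0.4455 0.3088] [0.44403117 0.30934328]
0.0972 -72.4
0.0918 15.7
0.0933 104.5
top [[0.4804, 0.3592], [0.5038, 0.2709], [0.4151, 0.2455]] [0.4664 0.2918] [0.4477108 0.302331 ]
0.0913 -75.1
0.0923 -164.0
[0.6378245 0.1486854 0.104    ] [0.49321143 0.13840497 0.005     ]
-75.1008365342895
```

Call:
carry_out --targets "-.853 -.298 0 0 0 0 1;-.853 -.298 0 0 0 0 1;-.853 -.298 0 0 0 0 1;-.853 -.298 0 0 0 0 1;-.853 -.298 0 0 0 0 1;-.853 -.298 0 0 0 0 1;-.853 -.298 0 0 0 0 1;0 0 0 0 0 0 1"

```text
time: 1.48
ee_pos: [0.5836, 0.1924, 0.4029]
tcp_rot: [-179.9, -0.0, 159.7]
wrist_force: [0.4, 0.4, -0.5]
opening: 0.0858
grasp_force: 0.0
```

```bash
python3 - <<'E'
import cv2
from h import *
c=get_calibration("wrist"); im=camera("wrist")
cv2.imwrite("pics/w2.png",im[:,:,::-1])
import pickle;pickle.dump(c,open("w2.pkl","wb"))
for p in ([.4477,.3042,.038],[.6373,.1489,.104]): print(proj(c,np.array(p)))
o=monitor.get_obs();print(o["time"],o["ee_pos"],o["tcp_rot"],o["q"])
E
```

```text
[392.1  15.6]
[296.6 303.4]
1.5333 [0.58203016 0.19391963 0.40320511] [-1.79925871e+02 -8.70886479e-02  1.59688989e+02] [ 1.84275418e+01  1.40617299e+01  2.02252621e+01  9.62778500e+01
 -3.32447905e-03  3.87385002e+01]
```

View pics/w2.png

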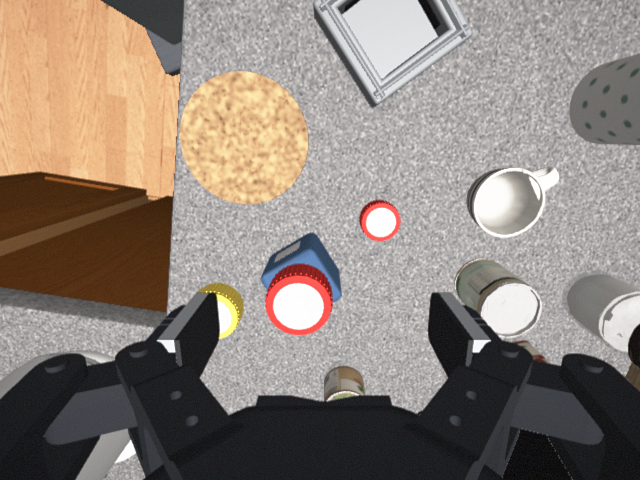

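The wrist view shows the cap top at about (299,306), the jar body behind it with corners at (262,278), (316,235) and (340,297), and the mat at (244,137). I'll make one enlarged picture of the stand (from w1) and the jar (from w2).

```bash
python3 - <<'E'
import cv2,numpy as np
a=cv2.imread("pics/w1.png")[200:345,230:375];b=cv2.imread("pics/w2.png")[220:345,250:360]
a=cv2.resize(a,None,fx=4,fy=4,interpolation=cv2.INTER_CUBIC)[:580];b=cv2.resize(b,(220,250),interpolation=cv2.INTER_CUBIC)
o=np.zeros((580,800,3),np.uint8);o[:,:580]=a;o[:250,580:]=b
cv2.imwrite("pics/c2.png",o)
E
```

```text
(no output)
```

View pics/c2.png

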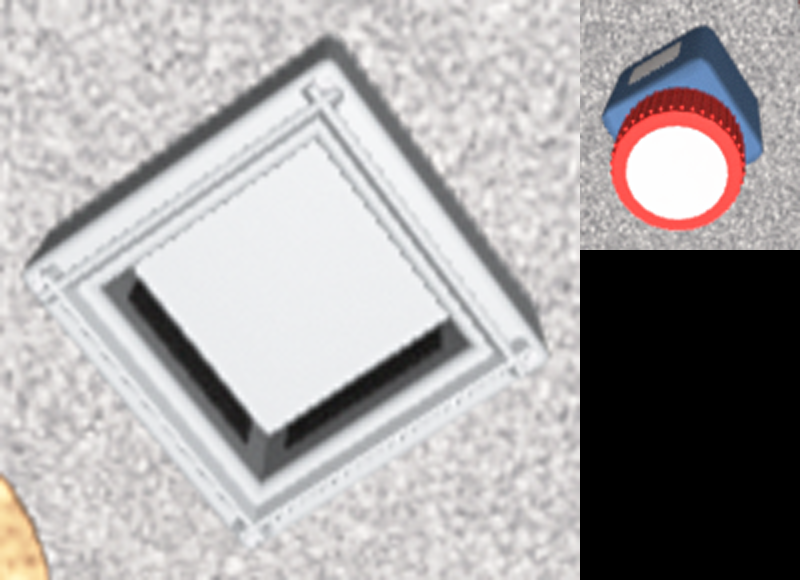

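The enlarged crop gives the stand's top-face corners at full-frame (313.75,215.5), (237,268), (292.5,335) and (366.25,290). The cap top centre is at (298.5,305).

```bash
python3 - <<'E'
import pickle
from h import *
c=pickle.load(open("w1.pkl","rb"));d=pickle.load(open("w2.pkl","rb"))
P=np.array([ray(c,u,v,.038)[:2] for u,v in [(313.75,215.5),(237,268),(292.5,335),(366.25,290)]])
print(P.round(4),P.mean(0));
for i in range(4):
    e=P[(i+1)%4]-P[i];print(np.hypot(*e).round(4),np.degrees(np.arctan2(e[1],e[0])).round(1))
print("cap",ray(d,298.5,305,.104),"mat",ray(d,244,137.5,.005))
print("stand w2 floor?",ray(d,390,39,.006))
# jar bottom edges
for a,b in (((271,257.5),(308.5,234)),((316,235),(337,275))):
    e=(ray(d,*b,0)-ray(d,*a,0));print(np.degrees(np.arctan2(e[1],e[0])))
t=get_calibration("top");print(proj(t,np.array([.4477,.306,.006])))
E
```

```text
[[0.3904 0.342 ]
 [0.4142 0.2497]
 [0.505  0.274 ]
 [0.4828 0.3649]] [0.448121   0.30765033]
0.0953 -75.6
0.094 15.0
0.0935 103.7
0.0952 -166.1
cap [0.63923385 0.14987911 0.104     ] mat [0.49225293 0.14141122 0.005     ]
stand w2 floor? [0.45853148 0.30505471 0.006     ]
102.51398679360506
6.28805520907826
[279.5 319.4]
```

Call:
carry_out --targets "-.58 -.19 .2 0 0 0 1;-.58 -.19 .2 0 0 0 1;-.58 -.19 .2 0 0 0 1;0 0 .8 0 0 0 1;0 0 .8 0 0 0 1;0 0 .8 0 0 0 1;0 0 .8 0 0 0 1;0 0 0 0 0 0 1" --newtons 60

```text
time: 2.2
ee_pos: [0.6355, 0.1508, 0.2454]
tcp_rot: [-179.7, -0.5, 159.9]
wrist_force: [-1.4, 0.0, -1.3]
opening: 0.0855
grasp_force: 0.0
```

Call:
carry_out --targets "0 0 0 0 0 0 -1;0 0 0 0 0 0 -1;0 0 0 0 0 0 -1;0 0 0 0 0 0 -1;0 0 0 0 0 0 -1;0 0 0 0 0 0 -1;0 0 0 0 0 0 -1;0 0 0 0 0 0 -1"

```text
time: 2.87
ee_pos: [0.6382, 0.1501, 0.2562]
tcp_rot: [179.8, 0.2, 159.9]
wrist_force: [-3.3, 1.2, 8.4]
opening: 0.0555
grasp_force: 64.1
```

Call:
carry_out --targets "0 0 -.2 0 0 0 -1;0 0 -.4 0 0 0 -1;0 0 -.4 0 0 0 -1;0 0 -.4 0 0 0 -1;0 0 -.4 0 0 0 -1;0 0 -.2 0 0 0 -1;0 0 0 0 0 0 -1;0 0 0 0 0 0 -1"

```text
time: 3.53
ee_pos: [0.6381, 0.1497, 0.3329]
tcp_rot: [180.0, 0.0, 159.8]
wrist_force: [-0.2, -0.4, -3.5]
opening: 0.0558
grasp_force: 65.9
```

```bash
python3 - <<'E'
import cv2
from h import *
o=monitor.get_obs();print(o["time"],o["ee_pos"],o["tcp_rot"],o["q"][5],o["wrist_force"],o["torque"])
cv2.imwrite("pics/s2.png",camera("side")[180:420,240:500,::-1].repeat(2,0).repeat(2,1))
E
```

```text
3.5333 [0.63805581 0.14971174 0.33290186] [1.79977771e+02 3.53402466e-02 1.59841538e+02] 33.363463104501065 [-0.15433305 -0.3524282  -3.52825557] [ 0.00144827 -0.01211906  0.01457584]
```

View pics/s2.png

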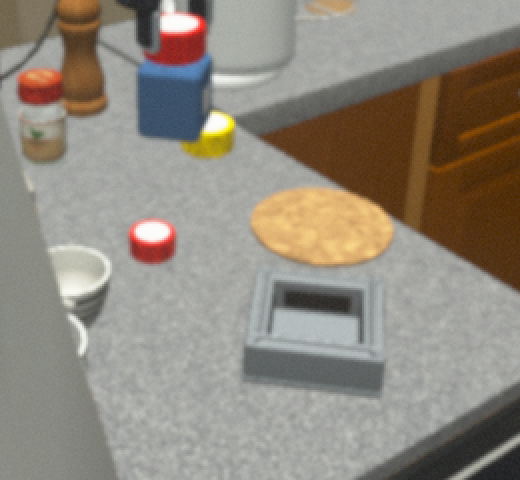

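The jar is lifted and hangs upright in the gripper. I'll carry it over the stand.

Call:
carry_out --targets ".6 .21 0 0 0 0 -1;.9 .31 0 0 0 0 -1;.9 .31 0 0 0 0 -1;.9 .31 0 0 0 0 -1;.9 .31 0 0 0 0 -1;.9 .31 0 0 0 0 -1;.7 .27 0 0 0 0 -1;0 0 0 0 0 0 -1"

```text
time: 4.25
ee_pos: [0.4444, 0.3084, 0.3318]
tcp_rot: [-180.0, -0.2, 160.1]
wrist_force: [-0.3, 0.7, -3.9]
opening: 0.0554
grasp_force: 65.9
```

```bash
python3 - <<'E'
import cv2
from h import *
o=monitor.get_obs();print(o["time"],o["ee_pos"],o["tcp_rot"],o["q"][5],o["wrist_force"])
cv2.imwrite("pics/w3.png",camera("top")[260:370,220:350,::-1].repeat(5,0).repeat(5,1))
c=get_calibration("side")
cv2.imwrite("pics/s3.png",cv2.resize(camera("side")[240:400,310:500,::-1],None,fx=3.6,fy=3.6,interpolation=cv2.INTER_CUBIC))
E
```

```text
4.25 [0.44444337 0.30839598 0.33182188] [-1.79973486e+02 -1.57058593e-01  1.60072142e+02] 54.66093968832145 [-0.29982181  0.66322822 -3.91863249]
```

View pics/s3.png

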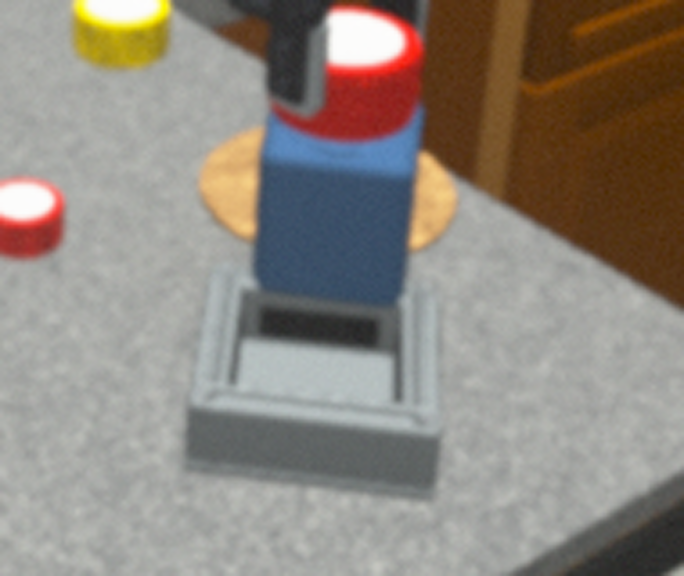

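The side view shows the jar over the recess and roughly square to it. The stand's top face has front corners at (190,403) and (440,430) and a back-left corner at (213,265) in the crop. I'll check the centre with this third view.

```bash
python3 - <<'E'
from h import *
c=get_calibration("side")
for n,(u,v),z in (("fl",(190,403),.038),("fr",(440,430),.038),("bl",(213,265),.038),("bot fl",(187,467),0),("bot fr",(434,495),0)):
    print(n,ray(c,310+u/3.6,240+v/3.6,z).round(4))
# model corners for centre guess, yaw 14.8, jar bottom corners
def cor(x,y,z,h,a=14.8):
    a=np.radians(a);R=np.array([[np.cos(a),-np.sin(a)],[np.sin(a),np.cos(a)]])
    return [((proj(c,np.array([*(R@np.array(s)*h+[x,y]),z]))-[310,240])*3.6).round(0).tolist() for s in ((1,1),(1,-1),(-1,-1),(-1,1))]
print("stand top",cor(.448,.3055,.038,.05),"bot",cor(.448,.3055,.0,.05)); print("jar bot",cor(.4444,.3084,.076,.03),"jar top",cor(.4444,.3084,.146,.03))
o=monitor.get_obs();print(o["ee_pos"])
E
```

```text
fl [0.4802 0.3679 0.038 ]
fr [0.387  0.3413 0.038 ]
bl [0.5051 0.2751 0.038 ]
bot fl [0.4823 0.3623 0.    ]
bot fr [ 0.3872  0.335  -0.    ]
stand top [[183.0, 399.0], [209.0, 257.0], [437.0, 281.0], [441.0, 430.0]] bot [[180.0, 473.0], [205.0, 325.0], [429.0, 351.0], [431.0, 505.0]]
jar bot [[249.0, 303.0], [260.0, 220.0], [405.0, 234.0], [404.0, 320.0]] jar top [[258.0, 151.0], [270.0, 75.0], [420.0, 88.0], [421.0, 166.0]]
[0.4470824  0.30650471 0.33182362]
```

All three views agree to within 2 mm, so I'll lower the jar.

Call:
carry_out --targets "0 0 .25 0 0 0 -1;0 0 .3 0 0 0 -1;0 0 .3 0 0 0 -1;0 0 .3 0 0 0 -1;0 0 .25 0 0 0 -1;0 0 .15 0 0 0 -1;0 0 .1 0 0 0 -1;0 0 0 0 0 0 -1"

```text
time: 5.02
ee_pos: [0.448, 0.3056, 0.2656]
tcp_rot: [-179.9, -0.0, 159.8]
wrist_force: [-0.2, 0.7, -4.0]
opening: 0.0555
grasp_force: 65.9
```

Call:
carry_out --targets "0 0 .05 0 0 0 -1;0 0 .05 0 0 0 -1;0 0 .05 0 0 0 -1;0 0 .03 0 0 0 -1;0 0 0 0 0 0 -1;0 0 0 0 0 0 -1;0 0 0 0 0 0 -1;0 0 0 0 0 0 -1"

```text
time: 5.68
ee_pos: [0.4482, 0.3059, 0.2622]
tcp_rot: [179.9, 0.1, 159.8]
wrist_force: [-5.7, -3.6, 12.7]
opening: 0.0553
grasp_force: 67.5
```

It has touched down at the expected height. I'll let go and check.

Call:
carry_out --targets "0 0 0 0 0 0 1;0 0 0 0 0 0 1;0 0 0 0 0 0 1;0 0 0 0 0 0 1;0 0 0 0 0 0 1;0 0 0 0 0 0 1;0 0 0 0 0 0 1;0 0 0 0 0 0 1"

```text
time: 6.35
ee_pos: [0.4481, 0.3058, 0.2594]
tcp_rot: [-180.0, -0.0, 159.8]
wrist_force: [0.3, -0.3, -0.0]
opening: 0.0856
grasp_force: 0.0
```

```bash
python3 - <<'E'
import cv2
from h import *
o=monitor.get_obs();print(o["time"],o["ee_pos"],o["tcp_rot"],o["q"][5],o["wrist_force"],o["grasp_force"])
cv2.imwrite("pics/s4.png",cv2.resize(camera("side")[240:400,310:500,::-1],None,fx=3.6,fy=3.6,interpolation=cv2.INTER_CUBIC))
c=get_calibration("side")
a=np.radians(14.8);R=np.array([[np.cos(a),-np.sin(a)],[np.sin(a),np.cos(a)]])
for z,n in ((.076,"bodytop"),):
    print(n,[((proj(c,np.array([*(R@np.array(s)*.03+[.448,.3057]),z]))-[310,240])*3.6).round(0).tolist() for s in ((1,1),(1,-1),(-1,-1),(-1,1))])
print("captop c",(proj(c,np.array([.448,.3057,.11]))-[310,240])*3.6)
E
```

```text
6.35 [0.44812605 0.30581888 0.25939292] [-1.79991797e+02 -4.21740479e-03  1.59840921e+02] 54.470521871987856 [ 0.29194896 -0.33542079 -0.03575656] 0.0
bodytop [[243.0, 297.0], [254.0, 215.0], [398.0, 229.0], [397.0, 314.0]]
captop c [328.32 191.52]
```

View pics/s4.png

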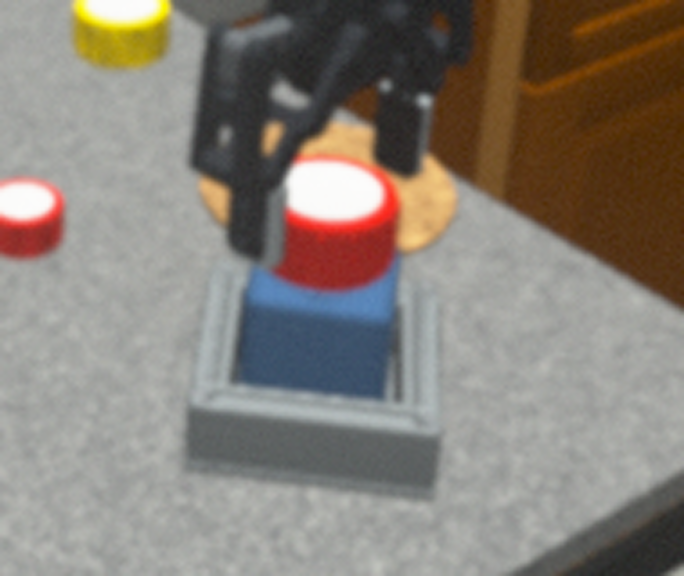

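The jar is seated: the body's top corners at (245,298) and (392,318) are where a fully seated jar should show, and the fingers are clear. Now I grip the cap hard.

Call:
carry_out --targets "0 0 0 0 0 0 1;0 0 0 0 0 0 1;0 0 0 0 0 0 -1;0 0 0 0 0 0 -1;0 0 0 0 0 0 -1;0 0 0 0 0 0 -1;0 0 0 0 0 0 -1;0 0 0 0 0 0 -1" --newtons 110

```text
time: 7.07
ee_pos: [0.4483, 0.306, 0.2605]
tcp_rot: [179.9, 0.1, 159.8]
wrist_force: [-1.3, -1.0, 6.3]
opening: 0.0541
grasp_force: 116.1
```

Call:
carry_out --targets "0 0 0 0 0 -.6 -1;0 0 0 0 0 -.8 -1;0 0 0 0 0 -.8 -1;0 0 0 0 0 -1 -1;0 0 0 0 0 -1 -1;0 0 0 0 0 -1 -1;0 0 0 0 0 -1 -1;0 0 0 0 0 -1 -1"

```text
time: 7.73
ee_pos: [0.4483, 0.306, 0.2605]
tcp_rot: [180.0, 0.1, -158.6]
wrist_force: [0.6, -0.3, 6.0]
opening: 0.0543
grasp_force: 116.0
```

Call:
carry_out --targets "0 0 0 0 0 -1 -1;0 0 0 0 0 -1 -1;0 0 0 0 0 -1 -1;0 0 0 0 0 -1 -1;0 0 0 0 0 -1 -1;0 0 0 0 0 -1 -1;0 0 0 0 0 -1 -1;0 0 0 0 0 -1 -1"

```text
time: 8.4
ee_pos: [0.4483, 0.3058, 0.2605]
tcp_rot: [-179.9, 0.1, -112.8]
wrist_force: [-0.4, -1.3, 6.7]
opening: 0.0544
grasp_force: 116.1
```

```bash
python3 - <<'E'
from h import *
o=monitor.get_obs();print(o["time"],o["ee_pos"],o["tcp_rot"],o["q"][5],o["wrist_force"],o["torque"])
E
```

```text
8.4 [0.4482892  0.30584275 0.26052574] [-1.79940492e+02  6.70826605e-02 -1.12796071e+02] -32.89758222373642 [-0.37106536 -1.31782483  6.72710524] [-0.25343594  0.16732756 -0.0492447 ]
```

The cap has turned 87° and the torque is now low. I'll lift gently and watch the force.

Call:
carry_out --targets "0 0 -.05 0 0 0 -1;0 0 -.1 0 0 0 -1;0 0 -.15 0 0 0 -1;0 0 -.2 0 0 0 -1;0 0 -.2 0 0 0 -1;0 0 -.2 0 0 0 -1;0 0 -.1 0 0 0 -1;0 0 0 0 0 0 -1"

```text
time: 9.07
ee_pos: [0.4483, 0.306, 0.301]
tcp_rot: [-179.9, 0.1, -113.1]
wrist_force: [-0.1, 0.0, -0.7]
opening: 0.0541
grasp_force: 115.6
```

Only the cap's weight is left on the wrist, so the cap is free. On to the mat.

Call:
carry_out --targets "0 0 -.3 0 0 0 -1;.5 -.39 0 0 0 0 -1;.6 -.47 0 0 0 0 -1;.6 -.47 0 0 0 0 -1;.6 -.47 0 0 0 0 -1;.6 -.47 0 0 0 0 -1;.48 -.38 0 0 0 0 -1;0 0 0 0 0 0 -1"

```text
time: 9.73
ee_pos: [0.4933, 0.1367, 0.312]
tcp_rot: [-180.0, -0.0, -113.3]
wrist_force: [0.1, -0.3, 0.3]
opening: 0.0544
grasp_force: 115.7
```

Call:
carry_out --targets "0 0 .4 0 0 0 -1;0 0 .6 0 0 0 -1;0 0 .6 0 0 0 -1;0 0 .6 0 0 0 -1;0 0 .5 0 0 0 -1;0 0 .2 0 0 0 -1;0 0 .1 0 0 0 -1;0 0 0 0 0 0 -1"

```text
time: 10.4
ee_pos: [0.4926, 0.1401, 0.1915]
tcp_rot: [180.0, -0.0, -113.1]
wrist_force: [0.2, -0.2, -1.0]
opening: 0.0541
grasp_force: 115.6
```

Call:
carry_out --targets "0 0 .04 0 0 0 -1;0 0 .04 0 0 0 -1;0 0 .03 0 0 0 -1;0 0 .03 0 0 0 -1;0 0 .03 0 0 0 -1;0 0 0 0 0 0 -1;0 0 0 0 0 0 -1;0 0 0 0 0 0 -1"

```text
time: 11.07
ee_pos: [0.4927, 0.1399, 0.1847]
tcp_rot: [180.0, 0.0, -113.1]
wrist_force: [0.3, 0.7, -0.6]
opening: 0.054
grasp_force: 115.7
```

Call:
carry_out --targets "0 0 .03 0 0 0 -1;0 0 .03 0 0 0 -1;0 0 0 0 0 0 -1;0 0 0 0 0 0 -1;0 0 0 0 0 0 -1;0 0 0 0 0 0 -1;0 0 0 0 0 0 -1;0 0 0 0 0 0 -1"

```text
time: 11.73
ee_pos: [0.4926, 0.1399, 0.1844]
tcp_rot: [-180.0, 0.0, -113.1]
wrist_force: [-6.3, -2.6, 19.2]
opening: 0.0542
grasp_force: 117.8
```

Contact. I'll let go and rise.

Call:
carry_out --targets "0 0 0 0 0 0 1;0 0 0 0 0 0 1;0 0 0 0 0 0 1;0 0 0 0 0 0 1;0 0 0 0 0 0 1;0 0 0 0 0 0 1;0 0 0 0 0 0 1;0 0 0 0 0 0 1"

```text
time: 12.4
ee_pos: [0.4927, 0.1399, 0.1822]
tcp_rot: [180.0, -0.0, -113.1]
wrist_force: [-0.7, -0.1, 0.5]
opening: 0.0852
grasp_force: 0.0
```

Call:
carry_out --targets "0 0 -.3 0 0 0 1;0 0 -.6 0 0 0 1;0 0 -.8 0 0 0 1;0 0 -.8 0 0 0 1;0 0 -.8 0 0 0 1;0 0 -.4 0 0 0 1;0 0 0 0 0 0 1;0 0 0 0 0 0 1"

```text
time: 13.07
ee_pos: [0.4928, 0.1399, 0.3318]
tcp_rot: [-179.9, 0.1, -113.1]
wrist_force: [1.0, -0.7, 0.5]
opening: 0.0854
grasp_force: 0.0
```

```bash
python3 - <<'E'
import cv2
from h import *
o=monitor.get_obs();print(o["time"],o["ee_pos"],o["wrist_force"],o["grasp_force"])
cv2.imwrite("pics/s5.png",cv2.resize(camera("side")[200:400,250:500,::-1],None,fx=3,fy=3,interpolation=cv2.INTER_CUBIC))
E
```

```text
13.0667 [0.49279512 0.13993315 0.33179137] [ 0.96381901 -0.747279    0.51591232] 0.0
```

View pics/s5.png

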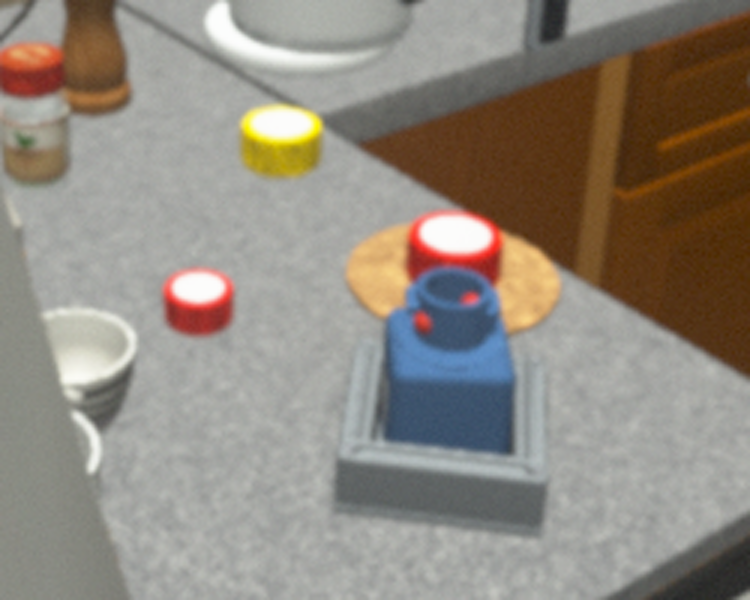

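The cap lies flat on the mat around (455,250), and the open jar stands in the stand around (452,380). Everything else is where it was and the gripper is clear, so I'm handing in.

```bash
python3 -c "
from workcell import bot
print(bot.job_done())"
```

```text
the job is handed in; nothing more can be done
None
```

I've handed the job in: the jar stands open in the stand and its cap lies flat on the cork mat, open side down; no verdict came back, but the last camera view shows both in place and the other things in view unmoved.

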